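# Shut and clamp the clip-top fastener tin

## Task

The fastener tin has been left open and the garage air is damp: tip its lid shut, then swing the wire bail up over the lid and on past the crest of the lid's saddle until it snaps down fully home and clamps the lid. Leave the things lying around the tin where they are.

Things in the scene. Friction and masses are not known exactly. Their poses are not given: they have to be found in the camera images.
- pivot (a point): Centre of the bail's pivot axis on the grey sheet-steel tin, 95 mm above the bench. The tin is 80 mm (x) by 120 mm (y), 112 mm high, on a fixed plywood board 150 x 180 x 12 mm; it does not move. Axes of this point: z up, y along the bail's and lid's hinge axes, +x to the side where the lid is hinged, -x to the side where the open bail lies.
- hinge (a point): Middle of the lid's hinge axis on the fixed tin: 41 mm in +x of pivot and 20 mm above it (115 mm above the bench); same axes as pivot.
- lid (a joint): Lid angle about the hinge, rad: 0 = shut flat on the tin, grows as the lid opens up and over to the +x side (1.57 = upright, stop at 1.95). The stiff hinge (0.04 N m) holds it open; pushed from behind to below about 0.7 the lid sinks shut by its weight (0.25 kg). The lid is a plate 84 x 124 x 6 mm centred on the hinge axis height, with a raised pad and saddle on its outer side.
- lid_edge (a point): Middle of the lid's free edge, 83 mm from the hinge axis, half-way through the plate. x of its frame points from the edge to the hinge; z to the lid's outer side (up when shut). The outermost 15 mm of the lid next to this edge is plain plate.
- saddle (a point): On the lid: top of the rounded crest (18 mm radius) of the steel saddle, 24 mm wide in y; 41 mm from the hinge and 35.5 mm above the hinge axis when shut, right over the pivot. Behind the crest, towards the hinge, the saddle is a flat seat 3 mm lower, ending 17 mm from the hinge. Pad under it: 52 x 66 mm, top 14 mm above the hinge axis.
- bail (a joint): Angle of the wire bail about the pivot axis, rad: 0 = arms straight up (dead centre), positive = leaning to the open -x side (1.57 = arms level), negative = past centre towards the lid's hinge; stop at -0.25 = fully home. Stays where it is left (friction 0.05 N m). The crossbar meets the crest at about 0.18, must be forced over it (3 to 8 N at the crossbar) and is then held by its spring.
- bail_mid (a point): Middle of the bail's crossbar, a 6 mm steel wire along y, 56 mm from the pivot axis; joined to the pivots by two wire arms 68 mm either side of the middle. The crossbar springs out about 2.5 mm as it is forced over the crest.
- loop_end (a point): Middle of the end bar of the bail's thumb loop, a U of 6 mm wire 48 mm wide in y, fixed to the arms, standing 50 mm out from the crossbar at right angles to them; 77 mm from the pivot axis, 0.7 rad ahead of the arms in the closing direction. With the bail open the loop stands up from the crossbar; home, it points over the lid to the hinge side. Push or press here to swing the bail.
- hammer_grip (a point): Grip of the loose blue plastic hammer (270 mm long), a bystander.
- ratchet: Loose chrome ratchet, 195 mm long, a bystander; origin underneath its middle.
- bowl: Loose white ceramic bowl of nuts, 100 mm across, 45 mm high, a bystander that stands near the tin; origin under its centre.
- sanding_block: Loose wooden sanding block, 112 x 61 x 34 mm, a bystander near the tin; origin under its centre.
- pliers: Loose steel locking pliers, 235 mm long, 17 mm high, a bystander near the tin; origin underneath the middle.
- tape_measure: Loose grey tape measure, 70 x 42 x 66 mm, a bystander; origin under its centre.
Not all that is in view belongs to the job. What is shaped like the part that bears pivot but blue, green or purple is not meant.

How it is judged:
By the outcome, as a careful person would: the job done as asked, in the order asked, and still so for the second after the job is handed in, with the robot touching nothing.
It also fails if it takes over 54 s, if anything falls off the work surface, if the arm or the gripper's body presses on something with over 40 N, if the wrist force passes 120 N, or if a joint passes its speed limit or range.

## Robot

A 6-joint arm with a two-finger parallel gripper is mounted at the origin on the work surface. World frame = base frame: x ahead of the robot, y to its left, z up, the work surface at z = 0. Lengths are in mm, angles in rad, forces in N, time in s.
With the tool pointing down it reaches from about 250 to 725 mm from the base axis. Payload 9.7 kg.
Tool frame: the origin (TCP) lies midway between the tips of the shut fingers; the grasp point (between the pads) lies r.grip_depth behind it (r.grip_depth is the distance from the TCP to the grasp point, in mm); z points along the fingers, y is the direction in which the jaws open and shut (so a half turn about z gives the same grasp; the last joint's range is limited). The gripper opens to 85 mm and grips with 20 to 120 N. Pads are 22 mm wide; open, the fingers measure 114 mm over their backs; the gripper's body (76 mm by 85 mm) begins 54 mm behind the grasp point. The pads swing forward as they close: fully open they stand 13 mm farther back than shut.
Start: joints at [1.197, 0.087, 0.176, 1.66, 0, 1.571], TCP at [200.833, 512.019, 231.284] pointing down, gripper open.
Joint ranges: [-3.13, 3.13], [-0.85, 1.81], [-1.15, 1.24], [-2.2, 2.28], [-1.44, 1.52], [-3.14, 3.14]. Speed limits (rad/s): [2.22, 2.22, 2.57, 3.14, 3.14, 3.14].

## Interface

Orientations are given as a rotation vector (axis times angle).
In Python, from rig import get_state, get_image, r, look_for, regions_of, landmark_of gives the robot as it stands. The module is installed in compiled form; this text tells all that it offers.
- The arm moves only by the tool jog_arm, never from a script. Its argument "motion" is a list that holds one entry, the list of rows, each a list of 7 numbers: the shift along the tool's x, y, z in mm, then the turn, a rotation vector about the tool's x, y, z in degrees, then the closure, from 0 (fully open) to 1 (shut). A call has 1 to 8 rows; each row shifts and turns the commanded pose from where the row before left it, along the tool's axes as they then stand; what a row does not reach is not made up. A row lasts 1/12 s, in which the tool goes at most 41.7 mm and 7.16 degrees, less where a joint would pass 70% of its speed; a pose out of reach is approached as far as the arm can. A call is refused whole if a number of a shift passes 41.7 or a number of a turn 7.16, either way. A call with a gripper value outside its range is refused whole. The fingers move at their own pace and stop on an object; "grip_force" is the grip in N (left out, the last holds). Time passes only in rows, so rows that do not move let the fingers close. It gives the time, the measured TCP pose, the force and the opening at its end, in the units of the state.
- get_state(): the state, without advancing time (a new reading comes with each control period).
- get_image(name): name is "scene" or "top" or "wrist"; returns a dict with "frame" (384x512x3 uint8, red, green, blue), "range_z" (384x512 float32, mm along the optical axis (not along the pixel's ray), 0 where there is no reading), "mtx" (3x3 intrinsics, pixels), "pose" (4x4, takes a point from camera to world coordinates); the wrist camera has in their place "hand_eye" (4x4, takes a point from camera to tool coordinates, whose origin is the TCP and whose axes are the flange's). Camera axes: x right, y up, looking along -z (the intrinsics and any distortion apply to the point x, -y, -z); pixel columns grow to the right and rows downward; lengths in mm; the calibration is good to about 2 mm. A picture is of the moment at which its call begins: read the wrist's pose just before it.
- r.hand_in(): hands the job in, once; it reports no verdict.
Trained networks look in a picture, given as the dict that the camera call returned (one of the last four; its "shot" number tells which), for a name from the list of things; names that differ only in an ending like _2 or _b are one class to them, and where a whole thing is asked for, a point or a joint stands for the part that bears it (a point fixed in the world has none). Each returns a list of dicts, best first, with "conf" (0 to 1); they miss things now and then, are a little off and sometimes report something else, mostly with a low value. They report only what shows in the picture. A call takes as long as a camera call. They do not tell look-alikes from the thing itself.
- look_for(thing, picture): "point" ([column, row] in pixels, amid what is visible of it).
- regions_of(thing, picture): "pixels" (384x512 bool, what is visible of it) and "point" ([column, row] in pixels, amid what is visible of it).
- landmark_of(thing, picture): "point" ([column, row] in pixels: a listed point, or the origin of a listed thing).
The state is a dict: "t": time; "joint_positions": joint angles; "qvel": joint speeds; "effort": joint torques, N m; "eef_pos": TCP position; "orientation": TCP orientation; "ft_force": force on the tool from outside, world axes, zero at the start; "ft_torque": the same for the moment, N m; "opening": opening from 0.0 (shut) to 1.0 (fully open).
Only numpy, scipy, OpenCV 4.12 (cv2) and the standard library are available. Lean on these libraries where they do the work, as an engineer would, in place of code of your own. Each camera call takes 0.05 s, during which the arm holds its last target.

## Working session

There is one attempt and no reset: what is moved stays moved. The work goes in short steps, Python scripts to look and compute and a tool call to move; the robot and the scene stay as the last step left them, time stands still between calls to the robot, and variables do not carry over. Pictures are saved under pics/ and viewed, and the job is handed in when it is done.

Besides the shell and the picture viewer there is one more tool, called after "Call:" by a JSON object that holds its "fn" and its "kwargs", one argument or row to a line. jog_arm: Moves the arm, as the interface text tells. Its arguments: {"type":"object","properties":{"motion":{"type":"array","items":{"type":"array","items":{"type":"array","items":{"type":"number"}}}},"grip_force":{"type":"number"}},"required":["motion"]}

```bash
mkdir -p pics; cat > h.py <<'E'
from rig import get_state,get_image,r,look_for,regions_of,landmark_of
import numpy as np,cv2
from scipy.spatial.transform import Rotation as R
def save(n,f): cv2.imwrite('pics/'+n+'.png',cv2.cvtColor(f,cv2.COLOR_RGB2BGR))
def campose(im,s=None):
    if 'pose' in im: return np.array(im['pose'])
    T=np.eye(4);T[:3,:3]=R.from_rotvec(s['orientation']).as_matrix();T[:3,3]=s['eef_pos'];return T@np.array(im['hand_eye'])
def ray(im,p,s=None):
    K=np.array(im['mtx']);d=np.linalg.inv(K)@[p[0],p[1],1];d=np.array([d[0],-d[1],-d[2]]);T=campose(im,s);return T[:3,3],T[:3,:3]@d
def px(im,p,z=None,s=None):
    o,d=ray(im,p,s)
    if z is None:
        c,q=int(round(p[0])),int(round(p[1]));w=im['range_z'][max(q-1,0):q+2,max(c-1,0):c+2];w=w[w>0];k=np.median(w) if len(w) else np.nan
    else: k=(z-o[2])/d[2]
    return o+k*d
def proj(im,P,s=None):
    T=np.linalg.inv(campose(im,s));q=T[:3,:3]@np.array(P)+T[:3,3];u=np.array(im['mtx'])@[q[0],-q[1],-q[2]];return u[:2]/u[2]
E
python3 - <<'E'
from h import *
s=get_state();print({k:np.round(v,3) for k,v in s.items()}, r.grip_depth)
for n in ['scene','top']:
    im=get_image(n);save(n+'1',im['frame']);print(n,im.keys())
    for t in ['pivot','hinge','lid_edge','saddle','bail_mid','loop_end','bowl','sanding_block','pliers','ratchet','hammer_grip','tape_measure']:
        print(t,[(np.round(d['point']),round(d['conf'],2),np.round(px(im,d['point']))) for d in landmark_of(t,im)])
E
```

```text
{'t': np.float64(0.0), 'joint_positions': array([1.197, 0.087, 0.175, 1.66 , 0.   , 1.571]), 'qvel': array([ 0.002,  0.001, -0.001,  0.001, -0.001,  0.   ]), 'effort': array([-0.0000e+00, -5.2039e+01,  4.6481e+01,  1.6000e-02, -0.0000e+00,
       -0.0000e+00]), 'eef_pos': array([200.75 , 511.839, 230.599]), 'orientation': array([-5.840e-01, -3.087e+00,  2.000e-03]), 'ft_force': array([ 0.001,  0.399, -0.66 ]), 'ft_torque': array([ 0.015, -0.008,  0.016]), 'opening': np.float64(0.998)} 18.700000000000003
scene dict_keys(['frame', 'range_z', 'mtx', 'pose', 'shot'])
pivot [(array([174., 104.]), 0.81, array([ 209., -313.,  117.])), (array([174., 168.]), 0.7, array([ 459., -238.,  122.])), (array([358., 164.]), 0.62, array([354., 255., 126.]))]
hinge [(array([352., 149.]), 0.71, array([308., 235., 131.])), (array([257., 194.]), 0.63, array([496.,  -2., 111.])), (array([173.,  90.]), 0.6, array([ 177., -323.,  143.]))]
lid_edge [(array([180., 104.]), 0.95, array([ 200., -297.,  111.])), (array([371., 166.]), 0.91, array([350., 291., 120.])), (array([258., 175.]), 0.65, array([498.,  -1., 1
[... 2595 characters left out ...]
21.,   20.])), (array([240., 159.]), 0.68, array([622.,  35.,   2.])), (array([356., 310.]), 0.47, array([  87., -387.,    0.])), (array([261., 198.]), 0.33, array([479., -42.,  13.]))]
bowl [(array([238., 234.]), 0.68, array([349.,  36.,  29.])), (array([254., 191.]), 0.51, array([484., -14., 178.])), (array([256., 197.]), 0.51, array([467., -23., 165.]))]
sanding_block [(array([199., 164.]), 0.7, array([595., 182.,  34.]))]
pliers [(array([247., 140.]), 0.97, array([692.,  13.,   1.]))]
ratchet [(array([149., 155.]), 0.77, array([628., 367.,  10.]))]
hammer_grip [(array([373., 194.]), 0.69, array([ 500., -447.,   26.]))]
tape_measure [(array([135., 194.]), 0.88, array([477., 393.,  66.]))]
```

```bash
python3 - <<'E'
import cv2
for n,c in [('scene1',(130,310,200,340)),('top1',(100,260,170,310))]:
    a=cv2.imread(f'pics/{n}.png');b=a[c[0]:c[1],c[2]:c[3]];cv2.imwrite(f'pics/{n}c.png',cv2.resize(b,None,fx=4,fy=4,interpolation=cv2.INTER_CUBIC))
E
```

```text
(no output)
```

View pics/scene1.png

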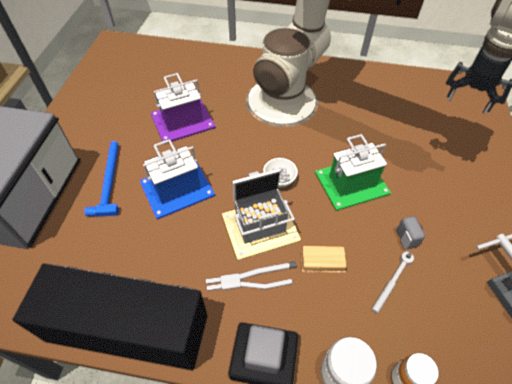

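View pics/top1.png

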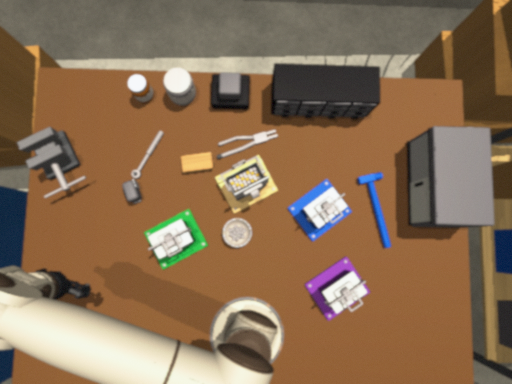

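```bash
sleep 1
```

```text
(no output)
```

View pics/scene1c.png

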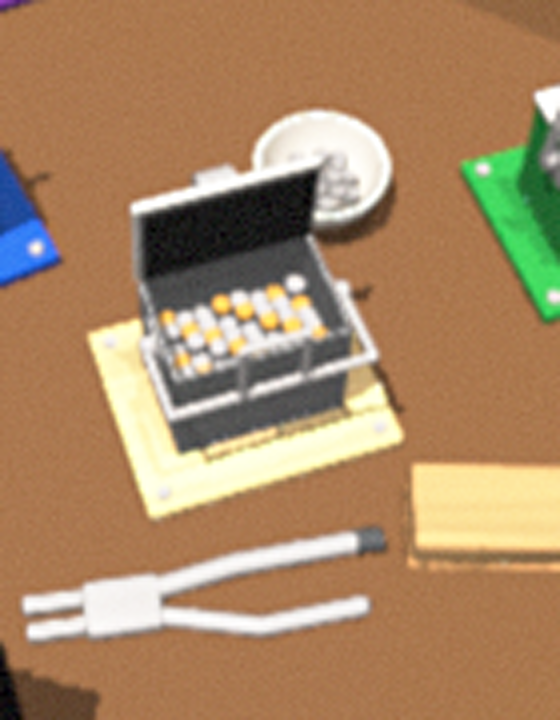

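View pics/top1c.png

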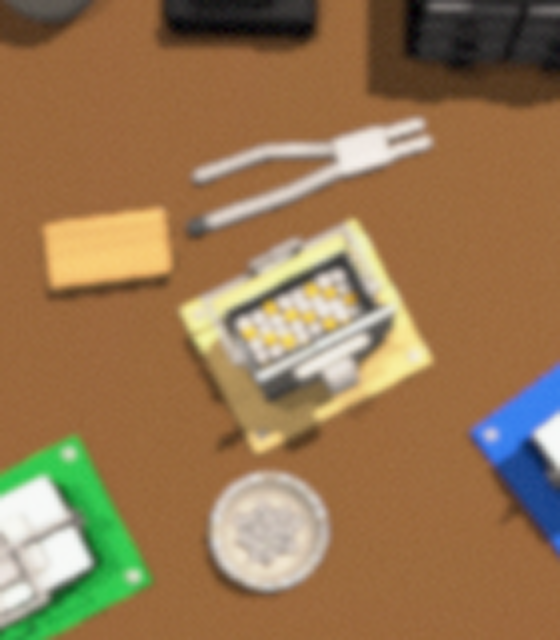

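```bash
cat > model.py <<'E'
from h import *
from scipy.optimize import least_squares
def P(pose,x,y,z): # local to world; pose=(px,py,th) th=dir of local +x
    c,s=np.cos(pose[2]),np.sin(pose[2]);return np.array([pose[0]+c*x-s*y,pose[1]+s*x+c*y,z])
def lidpts(a,d,y,n): # d from hinge, n normal outward
    return 41-d*np.cos(a)+n*np.sin(a),y,115+d*np.sin(a)+n*np.cos(a)
def bailpt(b,rad,ph,y): return -rad*np.sin(b-ph),y,95+rad*np.cos(b-ph)
def overlay(im,pose,a,b,s=None,sc=4,c=None,name='o'):
    f=cv2.resize(im['frame'],None,fx=sc,fy=sc,interpolation=cv2.INTER_CUBIC)
    def pl(pts,col):
        q=[proj(im,P(pose,*p),s)*sc+sc/2-.5 for p in pts];cv2.polylines(f,[np.int32(np.round(q))],False,col,1)
    for z,X,Y in [(12,75,90),(112,40,60)]: pl([(X,Y,z),(X,-Y,z),(-X,-Y,z),(-X,Y,z),(X,Y,z)],(255,0,0))
    for n in (3,-3): pl([lidpts(a,*q,n) for q in [(-1,62),(83,62),(83,-62),(-1,-62),(-1,62)]],(0,255,0))
    pl([bailpt(b,0,0,68),bailpt(b,56,0,68),bailpt(b,56,0,-68),bailpt(b,0,0,-68)],(255,0,255))
    k=75.07;pl([bailpt(b,56,0,24),bailpt(b,77,.7,24),bailpt(b,77,.7,-24),bailpt(b,56,0,-24)],(0,0,255))
    f=f[c[0]*sc:c[1]*sc,c[2]*sc:c[3]*sc];save(name,f)
E
cat > fit.py <<'E'
from model import *
im=get_image('top')
cr=np.array([(180,312),(355,220),(432,358),(258,452)])/4+[170,100]-.375
W=np.array([px(im,p,12) for p in cr]);print(W.round(1),[np.linalg.norm(W[i]-W[i-1]).round(1) for i in range(4)])
# assignment: corners 0,1 are far side (local -x)
L=[(-75,None)]*4
best=None
for sg in [1,-1]:
    loc=[(-75,sg*90),(-75,-sg*90),(75,-sg*90),(75,sg*90)]
    f=lambda q:np.concatenate([P(q,*l,12)[:2]-w[:2] for l,w in zip(loc,W)])
    for t0 in (3.6,):
        o=least_squares(f,[530,15,t0])
        if best is None or o.cost<best.cost: best=o
print(best.x,best.cost,best.fun.round(1))
pose=best.x
print('lidedge',P(pose,*lidpts(1.57,83,0,0)),'loop',P(pose,*bailpt(1.5,77,.7,0)))
np.save('pose.npy',pose)
overlay(im,pose,1.57,1.5,c=(130,220,200,300),sc=6,name='ot1')
i2=get_image('scene');overlay(i2,pose,1.57,1.5,c=(160,265,210,310),sc=6,name='os1')
E
python3 fit.py
```

```text
[[ 549.2  126.1   12. ]
 [ 638.   -30.6   12. ]
 [ 512.7 -103.    12. ]
 [ 423.9   52.2   12. ]] [np.float64(145.4), np.float64(180.2), np.float64(144.7), np.float64(178.8)]
[530.95490489  11.18189488   3.66337115] 13.232273271329918 [ 1.9  0.5  2.8  1.2 -1.9 -1.3 -2.8 -0.4]
lidedge [495.46790656  -9.22049513 197.99997368] loop [578.84124055  38.71298352 148.64641662]
```

View pics/ot1.png

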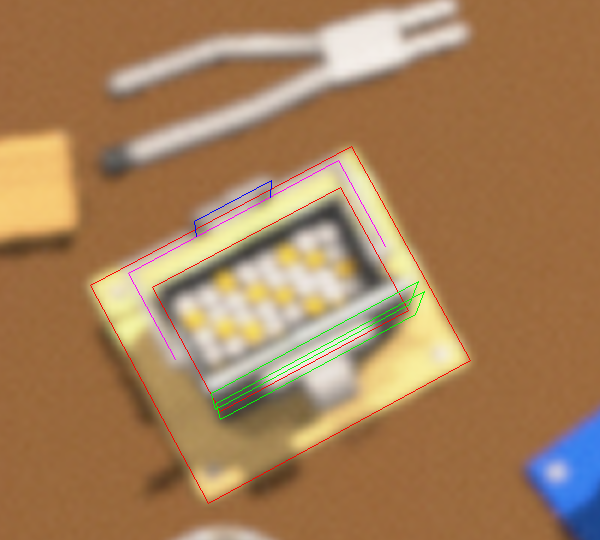

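View pics/os1.png

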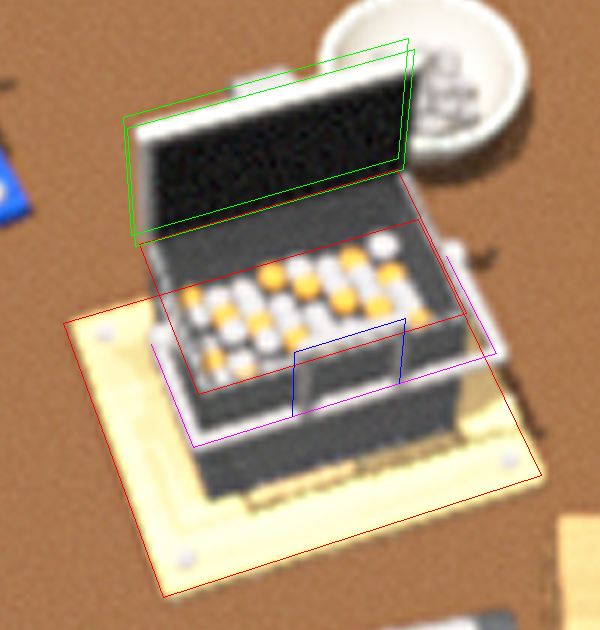

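```bash
cat > plan.py <<'E'
from h import *
import json,sys
def frame(yaw,tilt=0):
    # tool z down, tool x along world heading yaw
    x=np.array([np.cos(yaw),np.sin(yaw),0]);z=np.array([0,0,-1.]);y=np.cross(z,x);return np.stack([x,y,z],1)
def rows(p0,R0,p1,R1,n,grip,v=None):
    rel=(R.from_matrix(R0).inv()*R.from_matrix(R1)).as_rotvec();out=[];Rc=R.from_matrix(R0);d=(np.array(p1)-p0)/n
    for i in range(n):
        t=Rc.inv().apply(d);out.append([round(float(u),1) for u in [*t,*np.degrees(rel/n)]]+[grip]);Rc=Rc*R.from_rotvec(rel/n)
    return out
E
python3 - <<'E'
from plan import *
s=get_state();R0=R.from_rotvec(s['orientation']).as_matrix();print(R0.round(2))
im=get_image('wrist');print(np.array(im['hand_eye']).round(2),im['mtx'])
pose=np.load('pose.npy')
for k in (0,1):
    R1=frame(pose[2]+k*np.pi);print(k,np.degrees((R.from_matrix(R0).inv()*R.from_matrix(R1)).as_rotvec()).round(1))
print(s['joint_positions'].round(3))
E
```

```text
[[-0.93  0.37  0.  ]
 [ 0.37  0.93  0.  ]
 [ 0.    0.   -1.  ]]
[[   0.      0.96    0.29   72.92]
 [   1.      0.     -0.     -1.08]
 [  -0.      0.29   -0.96 -141.62]
 [   0.      0.      0.      1.  ]] [[342.92022539   0.         257.92759273]
 [  0.         342.92022539 192.66085361]
 [  0.           0.           1.        ]]
0 [  0.    0.  -51.3]
1 [  0.   -0.  128.7]
[1.197 0.087 0.176 1.66  0.    1.571]
```

```bash
python3 - <<'E'
from plan import *
s=get_state();R0=R.from_rotvec(s['orientation']).as_matrix();pose=np.load('pose.npy')
print(json.dumps(rows(np.array(s['eef_pos']),R0,[530,11,320],R0,16,1)))
print(json.dumps(rows(np.array(s['eef_pos']),R0,[530,11,320],frame(pose[2]),16,1)))
E
```

```text
[[-30.6, -21.6, -5.5, 0.0, 0.0, 0.0, 1], [-30.6, -21.6, -5.5, 0.0, 0.0, 0.0, 1], [-30.6, -21.6, -5.5, 0.0, 0.0, 0.0, 1], [-30.6, -21.6, -5.5, 0.0, 0.0, 0.0, 1], [-30.6, -21.6, -5.5, 0.0, 0.0, 0.0, 1], [-30.6, -21.6, -5.5, 0.0, 0.0, 0.0, 1], [-30.6, -21.6, -5.5, 0.0, 0.0, 0.0, 1], [-30.6, -21.6, -5.5, 0.0, 0.0, 0.0, 1], [-30.6, -21.6, -5.5, 0.0, 0.0, 0.0, 1], [-30.6, -21.6, -5.5, 0.0, 0.0, 0.0, 1], [-30.6, -21.6, -5.5, 0.0, 0.0, 0.0, 1], [-30.6, -21.6, -5.5, 0.0, 0.0, 0.0, 1], [-30.6, -21.6, -5.5, 0.0, 0.0, 0.0, 1], [-30.6, -21.6, -5.5, 0.0, 0.0, 0.0, 1], [-30.6, -21.6, -5.5, 0.0, 0.0, 0.0, 1], [-30.6, -21.6, -5.5, 0.0, 0.0, 0.0, 1]]
[[-30.6, -21.6, -5.5, -0.0, -0.0, -3.2, 1], [-29.3, -23.3, -5.5, -0.0, -0.0, -3.2, 1], [-28.0, -24.9, -5.5, -0.0, -0.0, -3.2, 1], [-26.5, -26.4, -5.5, -0.0, -0.0, -3.2, 1], [-25.0, -27.9, -5.5, -0.0, -0.0, -3.2, 1], [-23.4, -29.2, -5.5, -0.0, -0.0, -3.2, 1], [-21.7, -30.5, -5.5, -0.0, -0.0, -3.2, 1], [-20.0, -31.7, -5.5, -0.0, -0.0, -3.2, 1], [-18.2, -32.7, -5.5, -0.0, -0.0, -3.2, 1], [-16.3, -33.7, -5.5, -0.0, -0.0, -3.2, 1], [-14.4, -34.6, -5.5, -0.0, -0.0, -3.2, 1], [-12.5, -35.3, -5.5, -0.0, -0.0, -3.2, 1], [-10.5, -36.0, -5.5, -0.0, -0.0, -3.2, 1], [-8.4, -36.5, -5.5, -0.0, -0.0, -3.2, 1], [-6.4, -36.9, -5.5, -0.0, -0.0, -3.2, 1], [-4.3, -37.2, -5.5, -0.0, -0.0, -3.2, 1]]
```

Call:
{"fn": "jog_arm", "kwargs": {
  "motion": [
    [[-30, -21, -5.5, 0, 0, 0, 1], [-30, -21, -5.5, 0, 0, 0, 1], [-30, -21, -5.5, 0, 0, 0, 1], [-30, -21, -5.5, 0, 0, 0, 1], [-30, -21, -5.5, 0, 0, 0, 1], [-30, -21, -5.5, 0, 0, 0, 1], [-30, -21, -5.5, 0, 0, 0, 1], [-30, -21, -5.5, 0, 0, 0, 1]]
  ]
}}

```text
t: 2.12
eef_pos: [363.5, 266.4, 275.8]
orientation: [0.583, 3.086, 0.001]
ft_force: [0.5, 0.5, -0.0]
opening: 0.002
```

```bash
python3 - <<'E'
from plan import *
s=get_state();print(s['joint_positions'].round(3),s['t'],s['eef_pos'],s['orientation'])
E
```

```text
[ 0.632 -0.128  0.052  1.75  -0.     1.006] 2.1167 [363.47628595 266.37423593 275.79372142] [5.83291179e-01 3.08648004e+00 7.65867162e-04]
```

Call:
{"fn": "jog_arm", "kwargs": {
  "motion": [
    [[-30, -21, -5.5, 0, 0, -6, 1], [-28, -24, -5.5, 0, 0, -6, 1], [-25, -28, -5.5, 0, 0, -6, 1], [-22, -30, -5.5, 0, 0, -6, 1], [-19, -32, -5.5, 0, 0, -7, 1], [-14, -33, -5.5, 0, 0, -7, 1], [-10, -33, -5.5, 0, 0, -7, 1], [-6, -33, -5.5, 0, 0, -6.3, 1]]
  ]
}}

```text
t: 2.78
eef_pos: [516.6, 28.7, 318.7]
orientation: [-0.786, 3.041, -0.0]
ft_force: [0.5, 0.1, -0.0]
opening: 0.002
```

```bash
python3 - <<'E'
from model import *
pose=np.load('pose.npy')
s=get_state();im=get_image('wrist');s=get_state();print(s['joint_positions'].round(3),s['t'],s['eef_pos'],R.from_rotvec(s['orientation']).as_matrix()[:,0])
save('w1',im['frame']);
overlay(im,pose,1.57,1.5,s=s,c=(0,384,0,512),sc=1.5 if 0 else 1,name='ow1')
np.savez('w1.npz',f=im['frame'],z=im['range_z'],K=im['mtx'],T=campose(im,s))
E
```

```text
[ 0.049  0.065  0.326  1.83  -0.002 -0.467] 2.8333 [519.10865262  24.92516237 318.50114359] [-8.69785679e-01 -4.93429677e-01 -1.60535405e-04]
```

View pics/ow1.png

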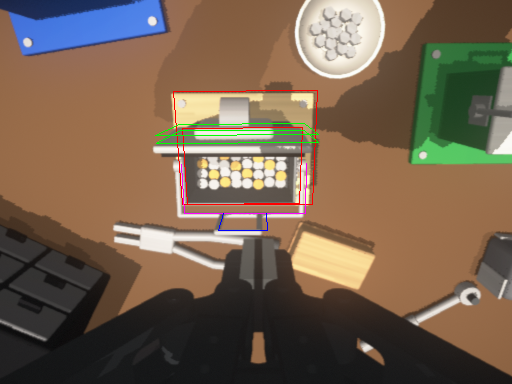

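```bash
python3 - <<'E'
from model import *
s=get_state();im=get_image('wrist');s2=get_state();print(s['eef_pos'],s2['eef_pos'])
save('w2c',cv2.resize(im['frame'][70:250,130:340],None,fx=3.5,fy=3.5,interpolation=cv2.INTER_CUBIC))
np.savez('w2.npz',f=im['frame'],z=im['range_z'],K=im['mtx'],T=campose(im,s))
E
```

```text
[519.10865262  24.92516237 318.50114359] [517.925579    27.0238308  318.04132742]
```

View pics/w2c.png

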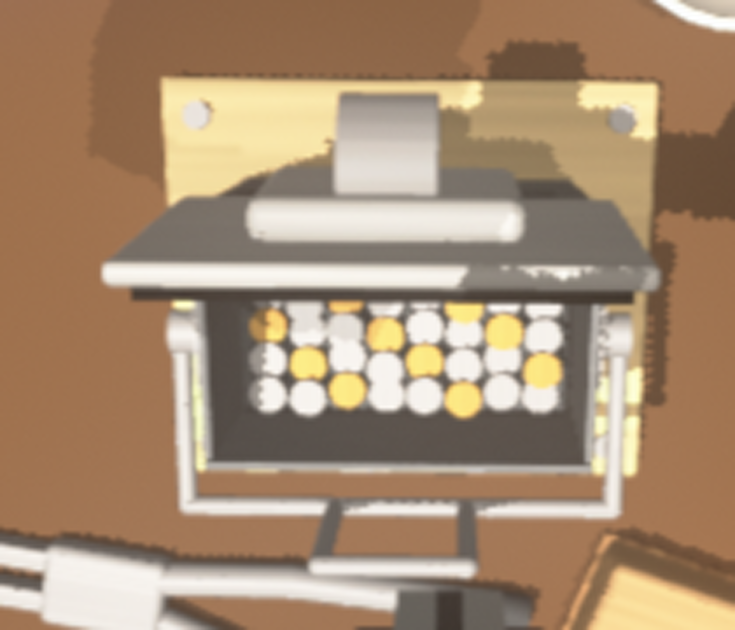

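```bash
cat > fit2.py <<'E'
from model import *
s=get_state();im=get_image('wrist');s2=get_state();print(s['eef_pos'],s2['eef_pos'],s['qvel'].round(3))
np.savez('w3.npz',f=im['frame'],z=im['range_z'],K=im['mtx'],T=campose(im,s))
C=lambda u,v:np.array([u,v])/3.5-(1-1/3.5)/2+[130,70]
obs=[C(162,77),C(658,83),C(105,263),C(658,268),C(183,330),C(622,335),C(182,507),C(617,510),C(313,567),C(474,567),C(207,466),C(595,463)]
sg=None
def model(q):
    po,a,b=q[:3],q[3],q[4]
    o=[]
    for sg in (1,-1): o.append(P(po,75,sg*90,12))
    for sg in (1,-1): o.append(P(po,*lidpts(a,83,sg*62,3)))
    for sg in (1,-1): o.append(P(po,0,sg*68,95))
    for sg in (1,-1): o.append(P(po,*bailpt(b,56,0,sg*68)))
    for sg in (1,-1): o.append(P(po,*bailpt(b,77,.7,sg*24)))
    for sg in (1,-1): o.append(P(po,-40,sg*58.5,112))
    return o
# which side is +y? local y with +x toward robot: test
def f(q,sw):
    m=model(q)
    if sw: m=[m[i^1] for i in range(len(m))]
    return np.concatenate([proj(im,p,s)-o for p,o in zip(m,obs)])
p0=np.load('pose.npy')
for sw in (0,1):
    o=least_squares(lambda q:f(q,sw),[*p0,1.4,1.5],loss='soft_l1')
    print(sw,o.x.round(3),o.cost.round(2),f(o.x,sw).reshape(-1,2).round(1).tolist() if o.cost<300 else '')
    if o.cost<300: best=o.x
np.save('best.npy',best)
overlay(im,best[:3],best[3],best[4],s=s,c=(70,250,130,340),sc=3,name='ow3')
i2=get_image('scene');overlay(i2,best[:3],best[3],best[4],c=(160,265,210,310),sc=6,name='os3')
E
python3 fit2.py
```

```text
[517.925579    27.0238308  318.04132742] [516.92208601  28.6311498  317.97648516] [ 0.064 -0.034 -0.046  0.006  0.022  0.236]
0 [530.151  15.164   3.634   1.491   1.491] 10.97 [[-0.9, -0.3], [1.1, -0.7], [-1.4, 0.0], [2.5, 0.1], [-0.2, 0.3], [-0.2, 0.0], [2.0, -0.5], [-0.8, -0.3], [-1.1, -0.5], [1.9, -0.1], [0.5, 1.5], [-1.1, 3.3]]
1 [549.891 -20.844   3.655   1.49    1.511] 1408.16
```

View pics/ow3.png

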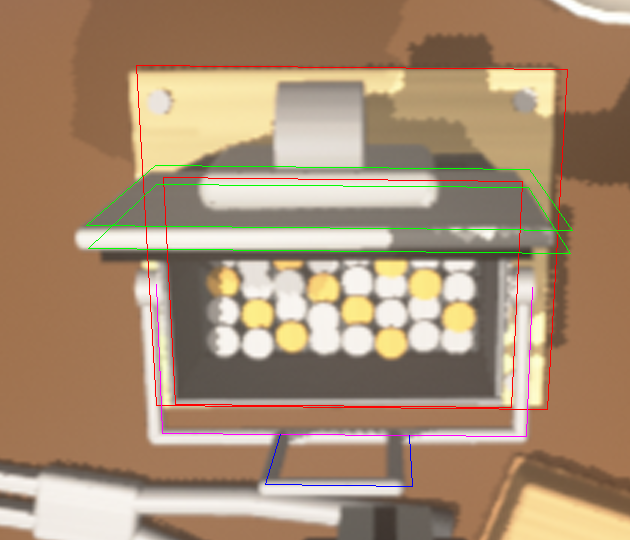

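View pics/os3.png

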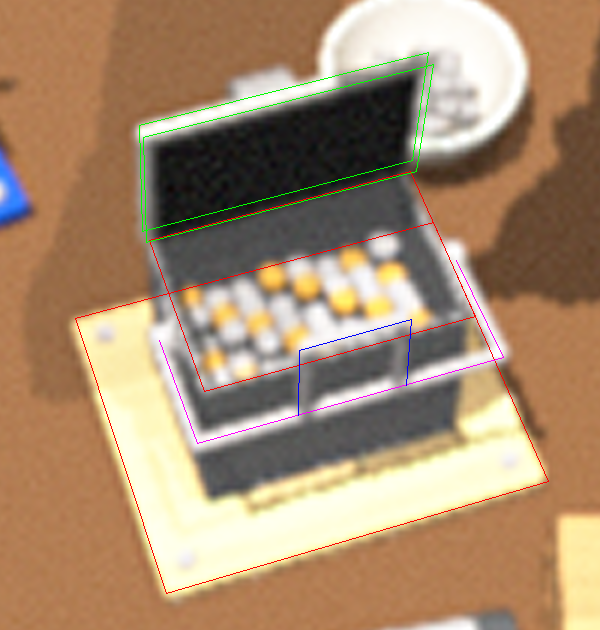

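Call:
{"fn": "jog_arm", "kwargs": {
  "motion": [
    [[0, 0, 0, 0, 0, 0, 1], [0, 0, 0, 0, 0, 0, 1], [0, 0, 0, 0, 0, 0, 1], [0, 0, 0, 0, 0, 0, 1]]
  ]
}}

```text
t: 3.32
eef_pos: [515.7, 31.2, 318.5]
orientation: [-0.779, 3.043, -0.0]
ft_force: [0.3, -0.3, 0.4]
opening: -0.004
```

```bash
python3 - <<'E'
from model import *
s=get_state();im=get_image('wrist');s2=get_state();print(s['eef_pos'],s2['eef_pos'],s['qvel'].round(3))
save('w4c',cv2.resize(im['frame'][70:250,130:340],None,fx=3.5,fy=3.5,interpolation=cv2.INTER_CUBIC))
np.savez('w4.npz',f=im['frame'],z=im['range_z'],K=im['mtx'],T=campose(im,s))
E
```

```text
[515.67258261  31.2190227  318.48481797] [515.74172849  31.10114356 318.47792596] [-0.005  0.002  0.002 -0.002 -0.001 -0.004]
```

View pics/w4c.png

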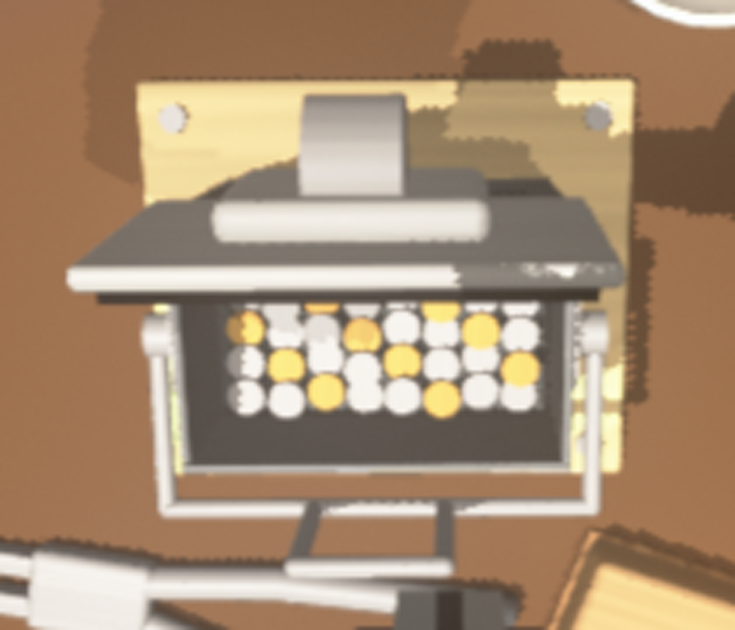

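```bash
cat > fit3.py <<'E'
from model import *
z=np.load('w4.npz');im=dict(mtx=z['K'],pose=z['T'],frame=z['f'])
C=lambda u,v:np.array([u,v])/3.5-(1-1/3.5)/2+[130,70]
obs=[C(137,83),C(634,80),C(68,268),C(623,264),C(157,334),C(596,332),C(167,508),C(592,509),C(290,567),C(449,567),C(620,470)]
def model(q):
    po,a,b=q[:3],q[3],q[4];o=[]
    for sg in (1,-1): o.append(P(po,75,sg*90,12))
    for sg in (1,-1): o.append(P(po,*lidpts(a,83,sg*62,3)))
    for sg in (1,-1): o.append(P(po,0,sg*68,95))
    for sg in (1,-1): o.append(P(po,*bailpt(b,56,0,sg*68)))
    for sg in (1,-1): o.append(P(po,*bailpt(b,77,.7,sg*24)))
    o.append(P(po,-75,-90,12))
    return [p+[0,0,q[5]] for p in o]
f=lambda q:np.append(np.concatenate([proj(im,p)-o for p,o in zip(model(q),obs)]),q[5]/2)
o=least_squares(f,[530,15,3.63,1.45,1.5,0],loss='soft_l1')
print(o.x.round(3),o.cost.round(2),f(o.x)[:-1].reshape(-1,2).round(1).tolist())
best=o.x;np.save('best.npy',best)
overlay(im,best[:3],best[3],best[4],c=(70,250,130,340),sc=3,name='ow4')
i2=get_image('scene');overlay(i2,best[:3],best[3],best[4],c=(160,265,210,310),sc=5,name='os4')
E
python3 fit3.py
```

```text
[532.65   12.936   3.648   1.497   1.499  -2.007] 4.5 [[-0.5, -0.2], [0.3, -0.2], [-0.9, -0.1], [0.9, 0.2], [0.5, 0.5], [-0.5, 0.3], [0.5, -0.0], [-0.4, -0.9], [-1.4, -0.0], [1.7, -0.3], [0.0, 1.1]]
```

View pics/ow4.png

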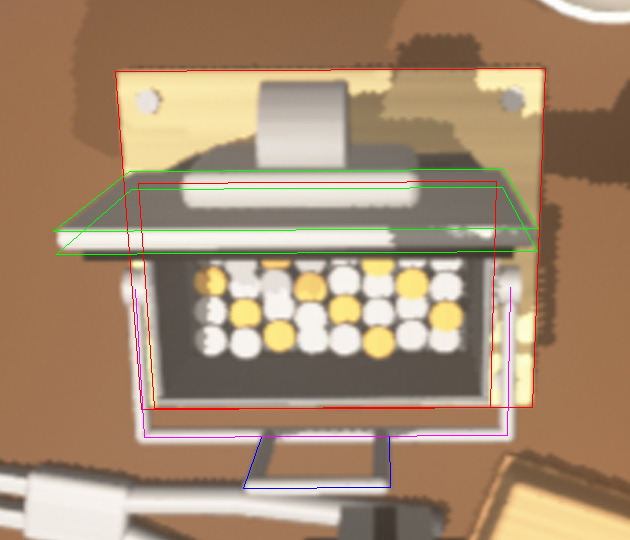

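View pics/os4.png

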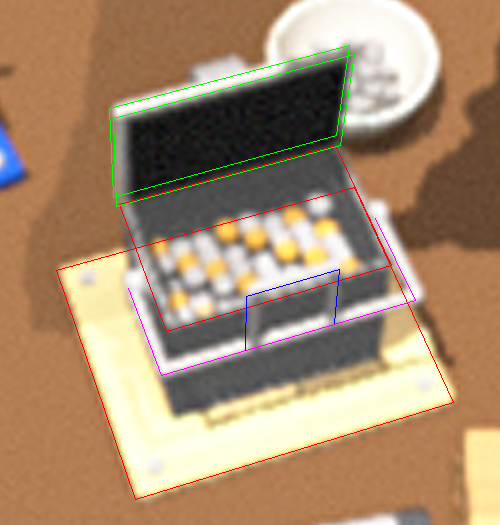

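Call:
{"fn": "jog_arm", "kwargs": {
  "motion": [
    [[25, -8, 0, 0, 0, 0, 1], [25, -8, 0, 0, 0, 0, 1], [25, -8, 0, 0, 0, 0, 1], [0, 0, 32, 0, 0, 0, 1], [0, 0, 32, 0, 0, 0, 1], [0, 0, 32, 0, 0, 0, 1], [0, 0, 32, 0, 0, 0, 1], [0, 0, 0, 0, 0, 0, 1]]
  ]
}}

```text
t: 4.08
eef_pos: [459.0, -26.3, 184.3]
orientation: [0.776, -3.036, -0.004]
ft_force: [-0.6, 0.4, 0.6]
opening: 0.001
```

Call:
{"fn": "jog_arm", "kwargs": {
  "motion": [
    [[0, 0, 0, 0, 0, 0, 1], [0, 0, 0, 0, 0, 0, 1], [0, 0, 0, 0, 0, 0, 1]]
  ]
}}

```text
t: 4.33
eef_pos: [462.8, -26.5, 192.9]
orientation: [-0.777, 3.04, -0.002]
ft_force: [0.6, -0.3, 0.9]
opening: -0.0
```

```bash
cat > loc.py <<'E'
from model import *
b=np.load('best.npy')
def loc(p):
    c,s=np.cos(b[2]),np.sin(b[2]);d=np.array(p[:2])-b[:2];return np.array([c*d[0]+s*d[1],-s*d[0]+c*d[1],p[2]])
if __name__=='__main__':
    s=get_state();X=R.from_rotvec(s['orientation']).as_matrix()
    print('t',s['t'],'local',loc(s['eef_pos']).round(1),'head',np.degrees(np.arctan2(X[1,0],X[0,0])).round(1)%360,np.degrees(b[2]).round(1),'F',s['ft_force'].round(1))
    im=get_image('scene');save('s_now',cv2.resize(im['frame'][110:290,180:340],None,fx=4,fy=4,interpolation=cv2.INTER_CUBIC)[:600])
E
python3 loc.py
```

```text
t 4.3333 local [ 80.2   0.6 192.9] head 208.7 209.0 F [ 0.6 -0.3  0.9]
```

View pics/s_now.png

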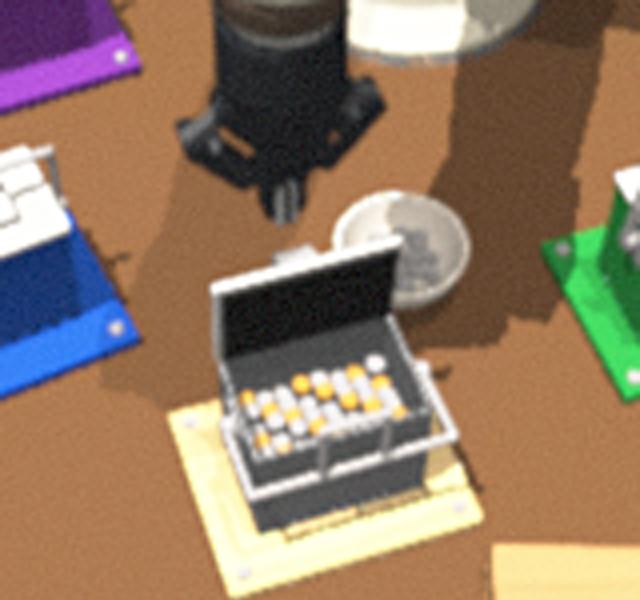

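Call:
{"fn": "jog_arm", "kwargs": {
  "motion": [
    [[-15, 0, 1, 0, 0, 0, 1], [-12, 0, 1, 0, 0, 0, 1], [-8, 0, 1, 0, 0, 0, 1], [-8, 0, 1, 0, 0, 0, 1], [-8, 0, 2, 0, 0, 0, 1], [-7, 0, 2.5, 0, 0, 0, 1], [-7, 0, 3, 0, 0, 0, 1], [-6, 0, 4, 0, 0, 0, 1]]
  ]
}}

```text
t: 5.05
eef_pos: [524.9, 7.9, 174.7]
orientation: [-0.778, 3.043, 0.0]
ft_force: [2.8, 2.4, 9.6]
opening: -0.003
```

```bash
python3 loc.py
```

```text
t 5.05 local [  9.2   0.6 174.7] head 208.7 209.0 F [2.8 2.4 9.6]
```

View pics/s_now.png

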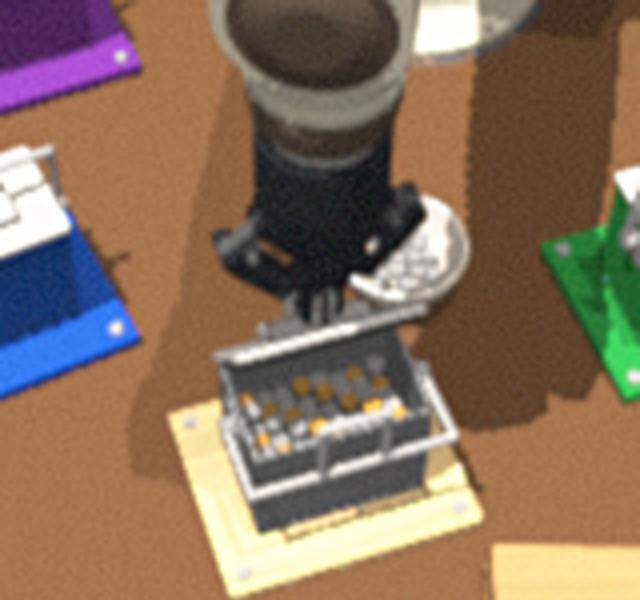

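Call:
{"fn": "jog_arm", "kwargs": {
  "motion": [
    [[-5, 0, 4, 0, 0, 0, 1], [-5, 0, 5, 0, 0, 0, 1], [-5, 0, 5, 0, 0, 0, 1], [-5, 0, 6, 0, 0, 0, 1], [-4, 0, 6, 0, 0, 0, 1], [-4, 0, 6, 0, 0, 0, 1], [0, 0, 0, 0, 0, 0, 1]]
  ]
}}

```text
t: 5.68
eef_pos: [552.5, 22.9, 143.8]
orientation: [-0.777, 3.035, 0.002]
ft_force: [12.4, 10.4, 6.0]
opening: -0.001
```

```bash
python3 loc.py
```

```text
t 5.6833 local [-22.2   0.9 143.8] head 208.7 209.0 F [12.4 10.4  6. ]
```

View pics/s_now.png

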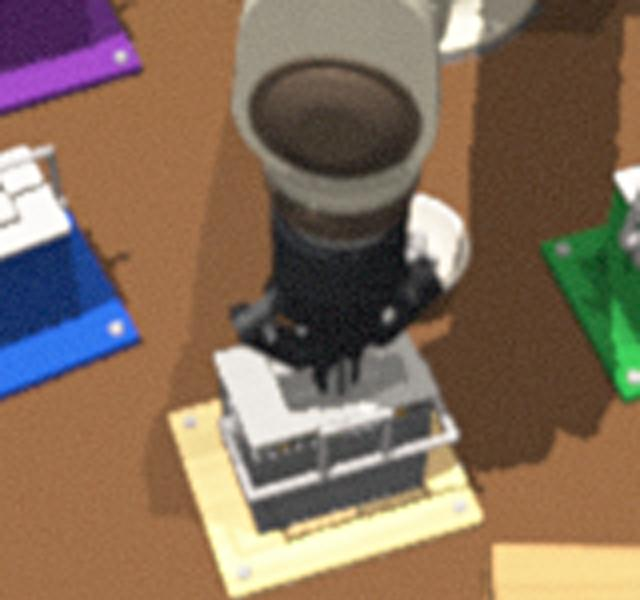

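Call:
{"fn": "jog_arm", "kwargs": {
  "motion": [
    [[-3, 0, -5, 0, 0, 0, 1], [0, 0, -15, 0, 0, 0, 1], [0, 0, -25, 0, 0, 0, 1], [0, 0, -30, 0, 0, 0, 1], [0, 0, 0, 0, 0, 0, 1], [0, 0, 0, 0, 0, 0, 1]]
  ]
}}

```text
t: 6.23
eef_pos: [552.0, 22.4, 219.2]
orientation: [-0.777, 3.041, -0.001]
ft_force: [0.3, -0.3, 0.2]
opening: 0.001
```

```bash
python3 loc.py; python3 - <<'E'
from loc import *
im=get_image('scene');overlay(im,b[:3],0,b[4],c=(160,265,210,310),sc=5,name='os5')
E
```

```text
t 6.2333 local [-21.5   1.1 219.2] head 208.7 209.0 F [ 0.3 -0.3  0.2]
```

View pics/os5.png

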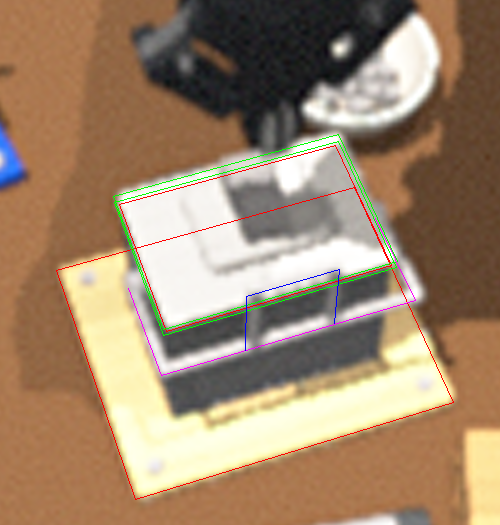

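Call:
{"fn": "jog_arm", "kwargs": {
  "motion": [
    [[-25, 0, 0, 0, 0, 0, 1], [-25, 0, 0, 0, 0, 0, 1], [-25, 1, 0, 0, 0, 0, 1], [0, 0, 27, 0, 0, 0, 1], [0, 0, 27, 0, 0, 0, 1], [0, 0, 25, 0, 0, 0, 1], [0, 0, 0, 0, 0, 0, 1], [0, 0, 0, 0, 0, 0, 1]]
  ]
}}

```text
t: 7.0
eef_pos: [615.2, 59.1, 136.8]
orientation: [0.776, -3.04, -0.001]
ft_force: [-0.4, 1.2, 0.2]
opening: 0.002
```

```bash
python3 loc.py
```

```text
t 7.0 local [-94.6  -0.2 136.8] head 208.7 209.0 F [-0.4  1.2  0.2]
```

View pics/s_now.png

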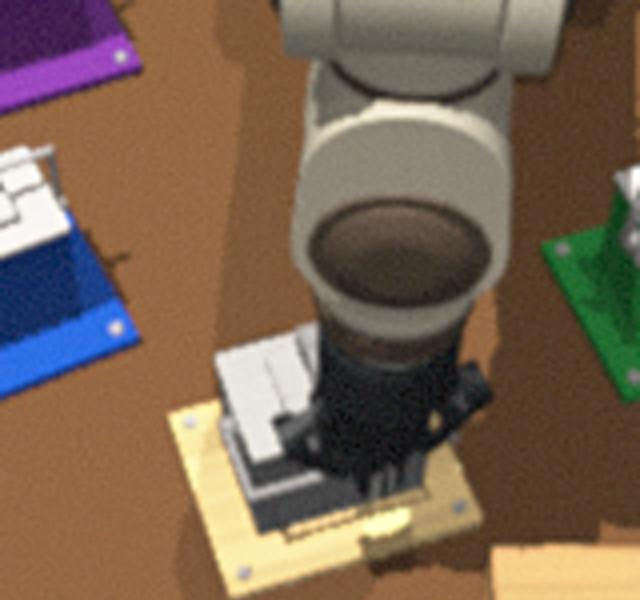

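Call:
{"fn": "jog_arm", "kwargs": {
  "motion": [
    [[14, 0, 0, 0, 0, 0, 1], [10, 0, -1, 0, 0, 0, 1], [6, 0, -5, 0, 0, 0, 1], [6, 0, -5, 0, 0, 0, 1], [7, 0, -5, 0, 0, 0, 1], [7, 0, -4, 0, 0, 0, 1], [8, 0, -3, 0, 0, 0, 1], [8, 0, -2, 0, 0, 0, 1]]
  ]
}}

```text
t: 7.72
eef_pos: [558.4, 27.2, 164.8]
orientation: [-0.777, 3.042, -0.0]
ft_force: [1.9, -0.3, 0.9]
opening: -0.001
```

```bash
python3 loc.py; python3 - <<'E'
from loc import *
im=get_image('scene');overlay(im,b[:3],0,.9,c=(160,265,210,310),sc=5,name='os6')
E
```

```text
t 7.7167 local [-29.5  -0.  164.8] head 208.7 209.0 F [ 1.9 -0.3  0.9]
```

View pics/os6.png

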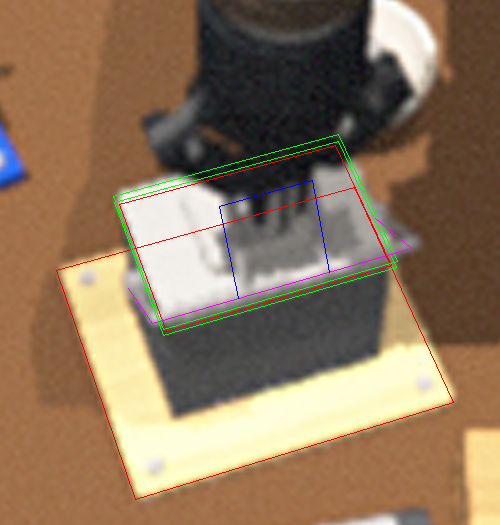

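Call:
{"fn": "jog_arm", "kwargs": {
  "motion": [
    [[7, 0, 2, 0, 0, 0, 1], [7, 0, 1, 0, 0, 0, 1], [7, 0, 0, 0, 0, 0, 1], [7, 0, 0.5, 0, 0, 0, 1], [7, 0, 1, 0, 0, 0, 1], [6, 0, 2, 0, 0, 0, 1], [0, 0, 0, 0, 0, 0, 1], [0, 0, 0, 0, 0, 0, 1]]
  ]
}}

```text
t: 8.48
eef_pos: [522.3, 7.6, 157.3]
orientation: [0.777, -3.044, 0.0]
ft_force: [0.4, -0.5, 0.0]
opening: 0.002
```

```bash
python3 loc.py; python3 - <<'E'
from loc import *
im=get_image('scene');overlay(im,b[:3],0,.35,c=(160,265,210,310),sc=5,name='os7')
E
```

```text
t 8.4833 local [ 11.6  -0.4 157.3] head 208.6 209.0 F [ 0.4 -0.5  0. ]
```

View pics/os7.png

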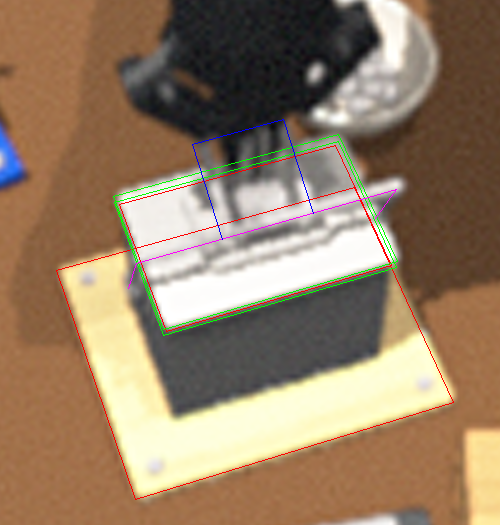

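Call:
{"fn": "jog_arm", "kwargs": {
  "motion": [
    [[-4, 0, -8, 0, 0, 0, 1], [0, 0, -20, 0, 0, 0, 1], [0, 0, -15, 0, 0, 0, 1], [16, 0, 0, 0, 0, 0, 1], [12, 0, 0, 0, 0, 0, 1], [0, 0, 10, 0, 0, 0, 1], [0, 0, 10, 0, 0, 0, 1], [0, 0, 0, 0, 0, 0, 1]]
  ]
}}

```text
t: 9.25
eef_pos: [500.9, -3.6, 177.4]
orientation: [0.776, -3.041, -0.001]
ft_force: [-0.5, -0.3, -0.9]
opening: -0.0
```

```bash
python3 loc.py
```

```text
t 9.25 local [ 35.8  -1.  177.4] head 208.6 209.0 F [-0.5 -0.3 -0.9]
```

View pics/s_now.png

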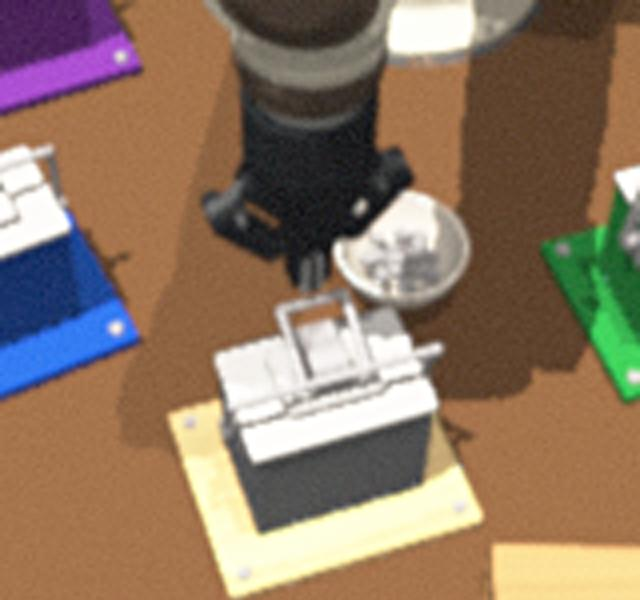

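Lid is shut, the bail stands at the crest and the tip is above the loop's end bar. Now I press it.

Call:
{"fn": "jog_arm", "kwargs": {
  "motion": [
    [[1, 0, 5, 0, 0, 0, 1], [2, 0, 4, 0, 0, 0, 1], [3, 0, 4, 0, 0, 0, 1], [4, 0, 4, 0, 0, 0, 1], [4, 0, 4, 0, 0, 0, 1], [4, 0, 4, 0, 0, 0, 1], [0, 0, 0, 0, 0, 0, 1]]
  ]
}}

```text
t: 9.88
eef_pos: [484.9, -12.6, 154.6]
orientation: [0.777, -3.043, -0.0]
ft_force: [0.3, -0.0, 0.5]
opening: -0.007
```

```bash
python3 loc.py
```

```text
t 9.8833 local [ 54.2  -0.8 154.6] head 208.6 209.0 F [ 0.3 -0.   0.5]
```

View pics/s_now.png

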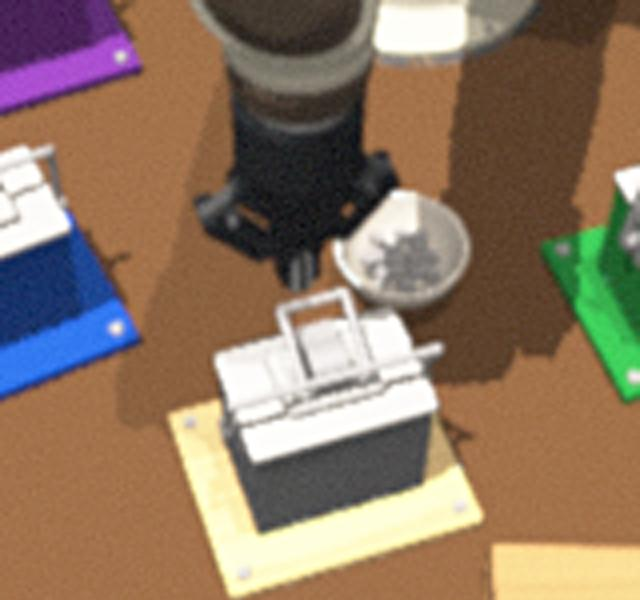

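```bash
python3 - <<'E'
from loc import *
im=get_image('scene')
for bb in np.arange(.15,.56,.05):
    print(round(bb,2),[((proj(im,P(b[:3],*bailpt(bb,r_,ph,y)))-[180,110])*4+1.5).round(0) for r_,ph,y in [(77,.7,24),(77,.7,-24),(56,0,68),(56,0,-68)]],np.round(bailpt(bb,77,.7,0),1))
E
```

```text
0.15 [array([267., 304.]), array([339., 285.]), array([223., 393.]), array([430., 335.])] [ 40.2   0.  160.6]
0.2 [array([268., 306.]), array([341., 287.]), array([225., 397.]), array([432., 339.])] [ 36.9   0.  162.6]
0.25 [array([270., 309.]), array([343., 289.]), array([226., 402.]), array([433., 343.])] [ 33.5   0.  164.3]
0.3 [array([272., 312.]), array([344., 292.]), array([227., 406.]), array([435., 347.])] [ 30.    0.  165.9]
0.35 [array([274., 315.]), array([346., 295.]), array([229., 410.]), array([436., 351.])] [ 26.4   0.  167.3]
0.4 [array([275., 318.]), array([348., 298.]), array([230., 414.]), array([438., 356.])] [ 22.8   0.  168.6]
0.45 [array([277., 322.]), array([351., 302.]), array([231., 419.]), array([439., 360.])] [ 19.1   0.  169.6]
0.5 [array([279., 326.]), array([353., 306.]), array([233., 423.]), array([441., 364.])] [ 15.3   0.  170.5]
0.55 [array([281., 330.]), array([355., 310.]), array([234., 428.]), array([442., 368.])] [ 11.5   0.  171.1]
```

Call:
{"fn": "jog_arm", "kwargs": {
  "motion": [
    [[2, 0, -15, 0, 0, 0, 1], [0, 0, -18, 0, 0, 0, 1], [-8, -0.5, 0, 0, 0, 0, 1], [-10, 0, 0, 0, 0, 0, 1], [-10, 0, 0, 0, 0, 0, 1], [0, 0, 8, 0, 0, 0, 1], [0, 0, 0, 0, 0, 0, 1], [0, 0, 0, 0, 0, 0, 1]]
  ]
}}

```text
t: 10.65
eef_pos: [508.3, -0.1, 178.8]
orientation: [0.778, -3.041, -0.001]
ft_force: [0.1, -0.0, 0.8]
opening: -0.003
```

```bash
python3 loc.py
```

```text
t 10.65 local [ 27.7  -0.4 178.8] head 208.7 209.0 F [ 0.1 -0.   0.8]
```

Call:
{"fn": "jog_arm", "kwargs": {
  "motion": [
    [[0, 0, 4, 0, 0, 0, 1], [0, 0, 4, 0, 0, 0, 1], [0, 0, 0, 0, 0, 0, 1]]
  ]
}}

```text
t: 10.95
eef_pos: [508.4, -0.4, 171.4]
orientation: [0.777, -3.043, -0.0]
ft_force: [0.6, -1.0, -0.1]
opening: 0.001
```

```bash
python3 loc.py
```

```text
t 10.95 local [ 2.760e+01 -1.000e-01  1.714e+02] head 208.7 209.0 F [ 0.6 -1.  -0.1]
```

View pics/s_now.png

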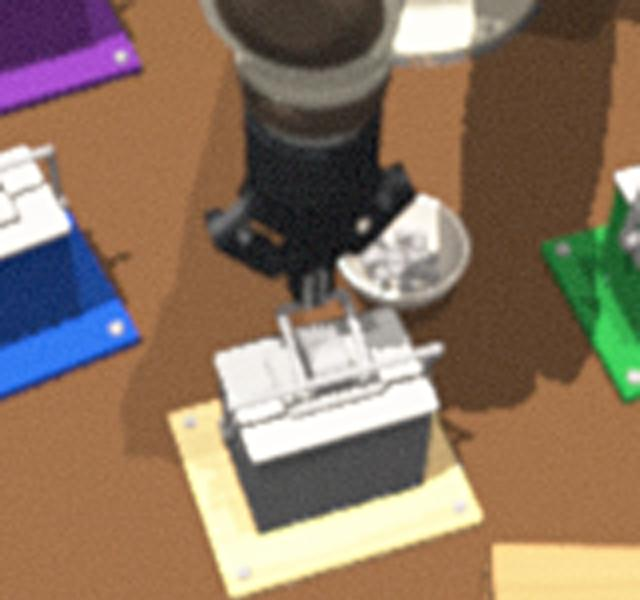

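Call:
{"fn": "jog_arm", "kwargs": {
  "motion": [
    [[0, 0, 2, 0, 0, 0, 1], [1, 0, 2, 0, 0, 0, 1], [1, 0, 2, 0, 0, 0, 1]]
  ]
}}

```text
t: 11.25
eef_pos: [507.1, -1.5, 168.9]
orientation: [-0.777, 3.042, -0.002]
ft_force: [-11.0, -3.0, 28.9]
opening: 0.001
```

```bash
python3 loc.py
```

```text
t 11.25 local [ 29.3   0.3 168.9] head 208.6 209.0 F [-11.   -3.   28.9]
```

View pics/s_now.png

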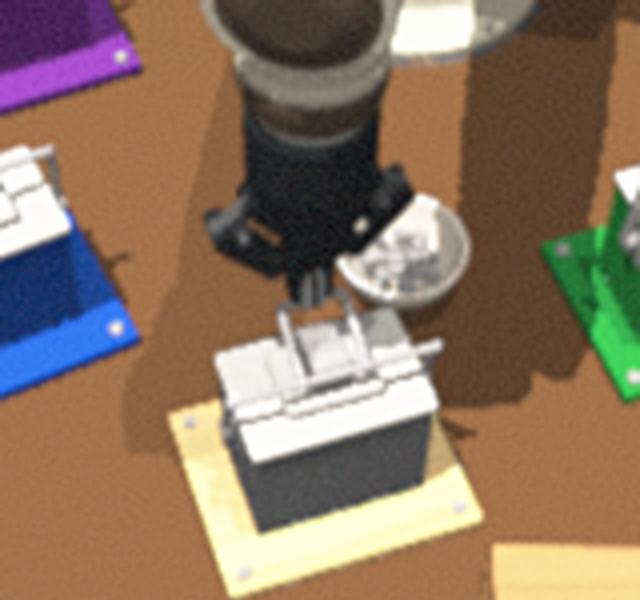

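Call:
{"fn": "jog_arm", "kwargs": {
  "motion": [
    [[0, 0, -10, 0, 0, 0, 1], [0, 0, -6, 0, 0, 0, 1], [-12, 0, 0, 0, 0, 0, 1], [-11, 0, 0, 0, 0, 0, 1], [0, 0, 9, 0, 0, 0, 1], [0, 0, 9, 0, 0, 0, 1], [0, 0, 6, 0, 0, 0, 1], [0, 0, 0, 0, 0, 0, 1]]
  ]
}}

```text
t: 11.97
eef_pos: [526.1, 9.7, 155.8]
orientation: [0.777, -3.04, -0.001]
ft_force: [-0.2, -0.2, -0.3]
opening: -0.001
```

```bash
python3 loc.py
```

```text
t 11.9667 local [  7.3  -0.4 155.8] head 208.7 209.0 F [-0.2 -0.2 -0.3]
```

View pics/s_now.png

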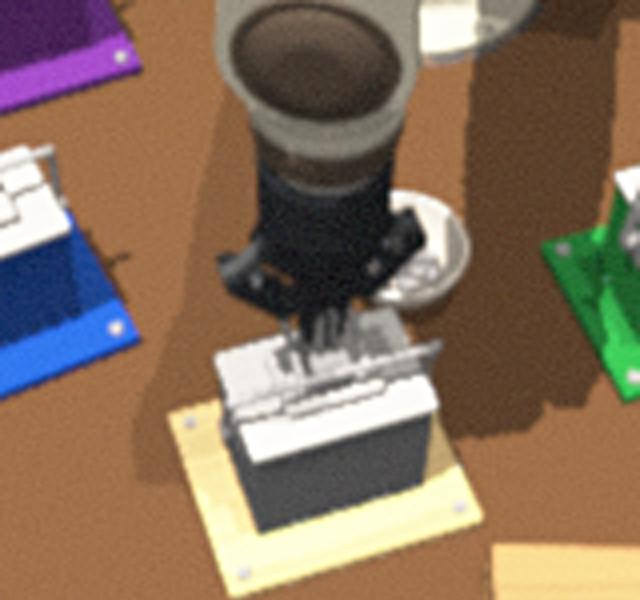

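Finger is inside the loop, behind the end bar. Push in +x.

Call:
{"fn": "jog_arm", "kwargs": {
  "motion": [
    [[4, 0, 0, 0, 0, 0, 1], [4, 0, 0, 0, 0, 0, 1], [4, 0, 0.5, 0, 0, 0, 1], [4, 0, 1, 0, 0, 0, 1]]
  ]
}}

```text
t: 12.35
eef_pos: [513.1, 1.9, 157.3]
orientation: [-0.777, 3.043, -0.0]
ft_force: [1.7, 0.8, -0.6]
opening: 0.002
```

```bash
python3 loc.py
```

```text
t 12.35 local [2.250e+01 1.000e-01 1.573e+02] head 208.7 209.0 F [ 1.7  0.8 -0.6]
```

View pics/s_now.png

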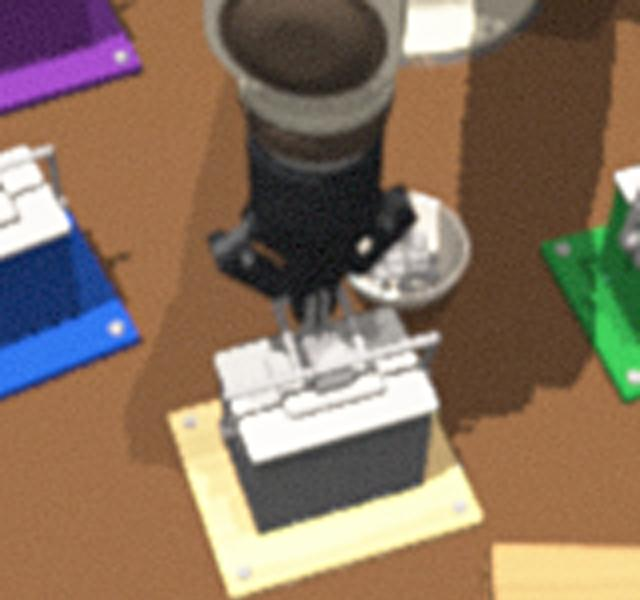

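Call:
{"fn": "jog_arm", "kwargs": {
  "motion": [
    [[2, 0, 2, 0, 0, 0, 1], [3, 0, 2, 0, 0, 0, 1], [3, 0, 1.5, 0, 0, 0, 1], [3, 0, 1, 0, 0, 0, 1]]
  ]
}}

```text
t: 12.73
eef_pos: [504.5, -2.8, 150.3]
orientation: [-0.777, 3.041, 0.001]
ft_force: [10.8, 4.8, -6.2]
opening: -0.001
```

```bash
python3 loc.py
```

```text
t 12.7333 local [3.230e+01 1.000e-01 1.503e+02] head 208.7 209.0 F [10.8  4.8 -6.2]
```

View pics/s_now.png

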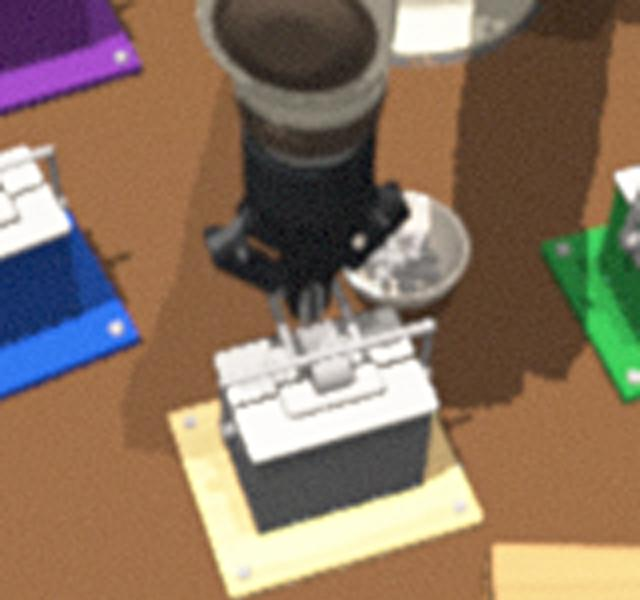

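Call:
{"fn": "jog_arm", "kwargs": {
  "motion": [
    [[3, 0, 1.5, 0, 0, 0, 1], [3, 0, 2.5, 0, 0, 0, 1], [3, 0, 3, 0, 0, 0, 1], [3, 0, 3, 0, 0, 0, 1], [2, 0, 2, 0, 0, 0, 1], [0, 0, 0, 0, 0, 0, 1]]
  ]
}}

```text
t: 13.28
eef_pos: [491.5, -9.8, 137.3]
orientation: [-0.778, 3.043, 0.001]
ft_force: [5.6, 1.6, -4.2]
opening: 0.001
```

```bash
python3 loc.py
```

```text
t 13.2833 local [ 4.700e+01 -1.000e-01  1.373e+02] head 208.7 209.0 F [ 5.6  1.6 -4.2]
```

View pics/s_now.png

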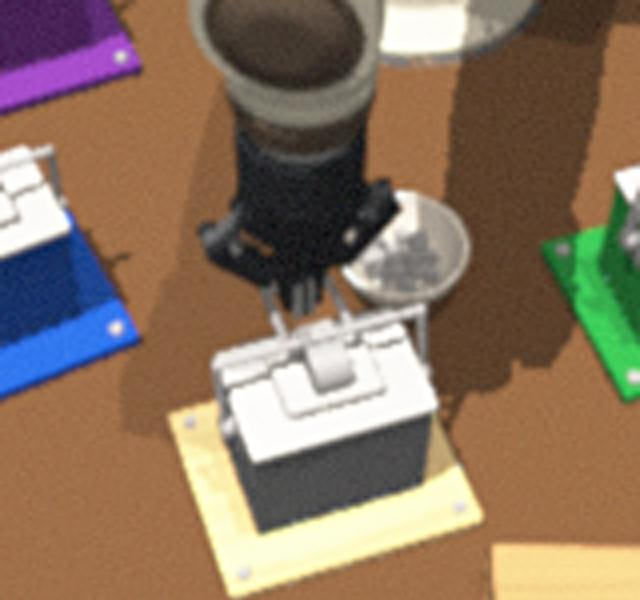

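Call:
{"fn": "jog_arm", "kwargs": {
  "motion": [
    [[-5, 0, 0, 0, 0, 0, 1], [0, 0, 0, 0, 0, 0, 1], [0, 0, -15, 0, 0, 0, 1], [0, 0, -25, 0, 0, 0, 1], [10, 0, -10, 0, 0, 0, 1], [9, 0, 0, 0, 0, 0, 1], [0, 0, 0, 0, 0, 0, 1], [0, 0, 0, 0, 0, 0, 1]]
  ]
}}

```text
t: 14.0
eef_pos: [478.3, -16.9, 187.4]
orientation: [0.776, -3.043, -0.0]
ft_force: [0.9, -0.6, -1.5]
opening: -0.002
```

```bash
python3 loc.py; python3 - <<'E'
from loc import *
im=get_image('scene')
overlay(im,b[:3],0,-.25,c=(150,255,210,310),sc=6,name='os8')
for n in ['wrist']:
    s=get_state();im=get_image(n);save('w8',im['frame']);overlay(im,b[:3],0,-.25,s=s,c=(0,384,0,512),sc=1,name='ow8')
E
```

```text
t 14.0 local [ 62.   -0.3 187.4] head 208.6 209.0 F [ 0.9 -0.6 -1.5]
```

View pics/os8.png

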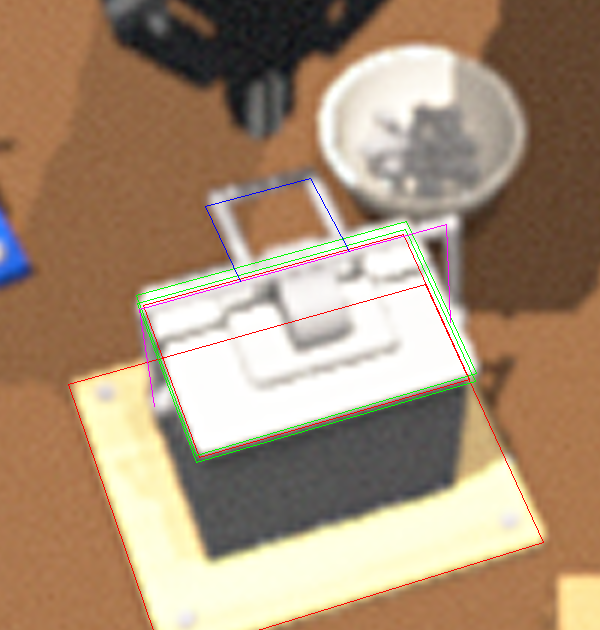

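View pics/ow8.png

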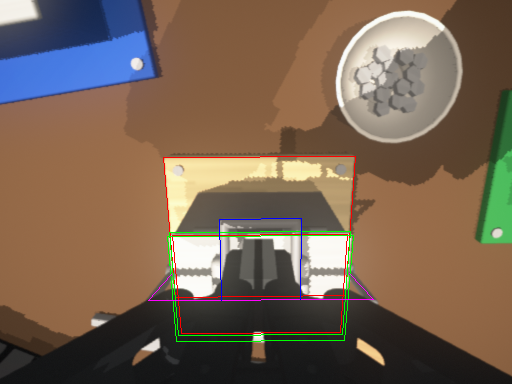

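Call:
{"fn": "jog_arm", "kwargs": {
  "motion": [
    [[0, 0, 14, 0, 0, 0, 1], [0, 0, 14, 0, 0, 0, 1], [0, 0, 8, 0, 0, 0, 1], [0, 0, 4, 0, 0, 0, 1], [0, 0, 2, 0, 0, 0, 1], [0, 0, 2, 0, 0, 0, 1], [0, 0, 0, 0, 0, 0, 1]]
  ]
}}

```text
t: 14.73
eef_pos: [478.8, -16.7, 145.0]
orientation: [0.777, -3.044, 0.001]
ft_force: [-1.0, -0.8, 2.4]
opening: -0.003
```

```bash
python3 loc.py
```

```text
t 14.7333 local [ 61.4  -0.2 145. ] head 208.7 209.0 F [-1.  -0.8  2.4]
```

View pics/s_now.png

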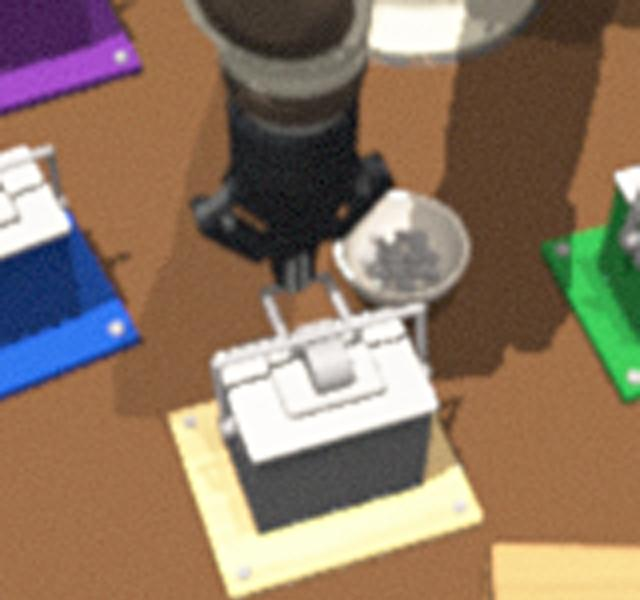

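Call:
{"fn": "jog_arm", "kwargs": {
  "motion": [
    [[0, 0, 2, 0, 0, 0, 1], [0, 0, 2, 0, 0, 0, 1], [0, 0, 0, 0, 0, 0, 1]]
  ]
}}

```text
t: 15.03
eef_pos: [479.0, -16.9, 142.4]
orientation: [-0.777, 3.043, -0.002]
ft_force: [-8.0, -1.4, 13.1]
opening: 0.002
```

```bash
python3 loc.py
```

```text
t 15.0333 local [6.140e+01 1.000e-01 1.424e+02] head 208.7 209.0 F [-8.  -1.4 13.1]
```

View pics/s_now.png

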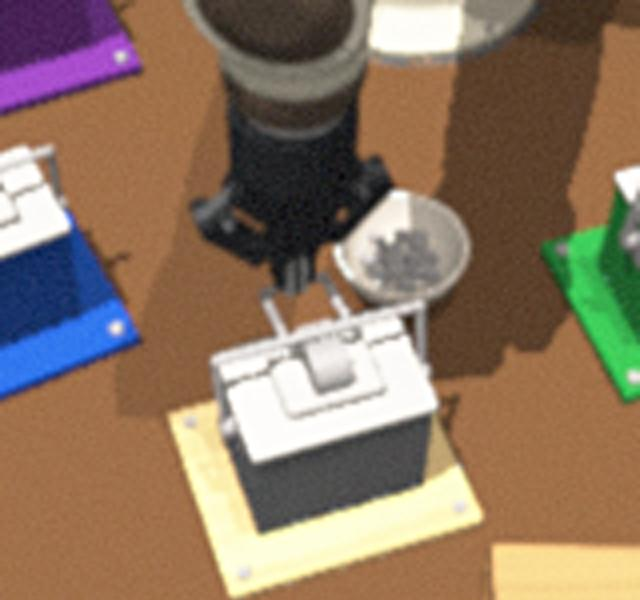

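Call:
{"fn": "jog_arm", "kwargs": {
  "motion": [
    [[1, 0, 1.5, 0, 0, 0, 1], [1, 0, 1.5, 0, 0, 0, 1], [0, 0, 0, 0, 0, 0, 1]]
  ]
}}

```text
t: 15.33
eef_pos: [478.9, -17.2, 142.0]
orientation: [-0.776, 3.037, -0.002]
ft_force: [-5.9, 2.4, 29.5]
opening: 0.004
```

```bash
python3 loc.py
```

```text
t 15.3333 local [ 61.6   0.3 142. ] head 208.7 209.0 F [-5.9  2.4 29.5]
```

View pics/s_now.png

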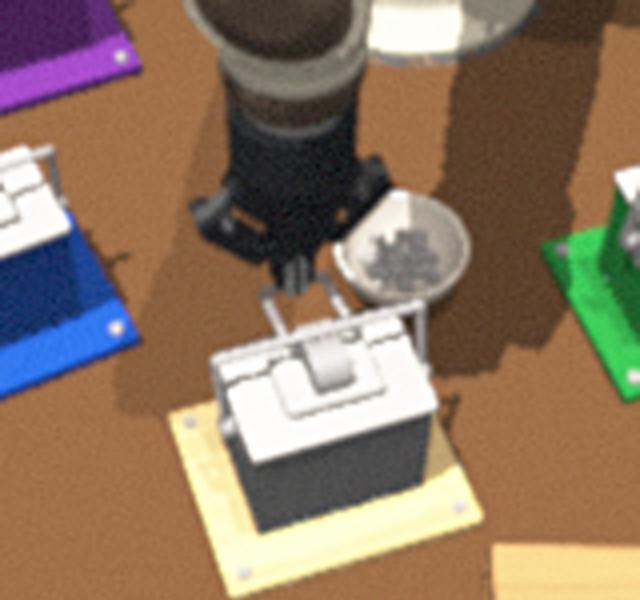

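Call:
{"fn": "jog_arm", "kwargs": {
  "motion": [
    [[0, 0, -10, 0, 0, 0, 1], [0, 0, -30, 0, 0, 0, 1], [0, 0, -40, 0, 0, 0, 1], [0, 0, -40, 0, 0, 0, 1], [30, 0, -30, 0, 0, 0, 1], [30, 0, 0, 0, 0, 0, 1], [0, 0, 0, 0, 0, 0, 1], [0, 0, 0, 0, 0, 0, 1]]
  ]
}}

```text
t: 16.05
eef_pos: [425.0, -46.5, 287.9]
orientation: [-0.775, 3.042, -0.001]
ft_force: [0.4, 0.0, -0.6]
opening: 0.001
```

Call:
{"fn": "jog_arm", "kwargs": {
  "motion": [
    [[0, 0, 0, 0, 0, 0, 1], [0, 0, 0, 0, 0, 0, 1], [0, 0, 0, 0, 0, 0, 1], [0, 0, 0, 0, 0, 0, 1]]
  ]
}}

```text
t: 16.38
eef_pos: [425.4, -45.7, 286.1]
orientation: [0.778, -3.042, -0.001]
ft_force: [-0.2, -0.0, 0.1]
opening: -0.001
```

```bash
python3 loc.py; python3 - <<'E'
from loc import *
im=get_image('scene');save('end_scene',im['frame'])
overlay(im,b[:3],0,-.25,c=(150,255,210,310),sc=6,name='os9')
im=get_image('top');overlay(im,b[:3],0,-.25,c=(130,220,200,300),sc=6,name='ot9')
s=get_state();im=get_image('wrist');overlay(im,b[:3],0,-.25,s=s,c=(0,384,0,512),sc=1,name='ow9')
E
```

```text
t 16.3833 local [122.2  -0.7 286.1] head 208.7 209.0 F [-0.2 -0.   0.1]
```

View pics/os9.png

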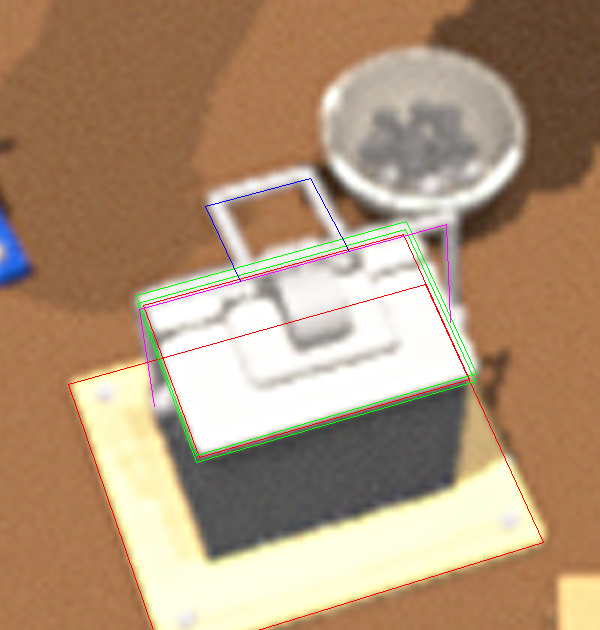

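View pics/ow9.png

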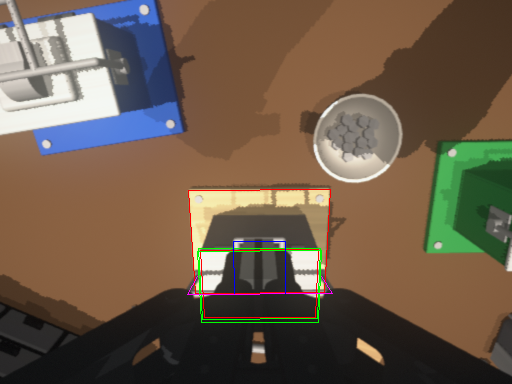

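View pics/end_scene.png

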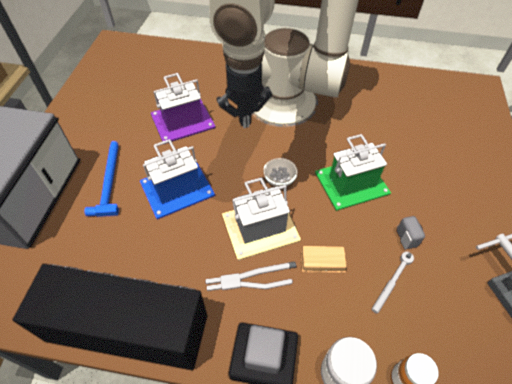

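Call:
{"fn": "jog_arm", "kwargs": {
  "motion": [
    [[-25, 0, -10, 0, 0, 0, 1], [-30, 0, -10, 0, 0, 0, 1], [-30, 0, -10, 0, 0, 0, 1], [-30, 0, 0, 0, 0, 0, 1], [-10, 0, 0, 0, 0, 0, 1], [0, 0, 0, 0, 0, 0, 1], [0, 0, 0, 0, 0, 0, 1], [0, 0, 0, 0, 0, 0, 1]]
  ]
}}

```text
t: 17.25
eef_pos: [534.0, 13.5, 316.9]
orientation: [0.777, -3.043, 0.0]
ft_force: [0.9, 0.7, -0.7]
opening: -0.002
```

Call:
{"fn": "jog_arm", "kwargs": {
  "motion": [
    [[0, 0, 0, 0, 0, 0, 1], [0, 0, 0, 0, 0, 0, 1], [0, 0, 0, 0, 0, 0, 1], [0, 0, 0, 0, 0, 0, 1]]
  ]
}}

```text
t: 17.58
eef_pos: [534.4, 13.6, 317.2]
orientation: [-0.777, 3.043, -0.0]
ft_force: [-0.6, -0.2, -0.2]
opening: 0.002
```

```bash
python3 - <<'E'
from loc import *
s=get_state();im=get_image('wrist');print(s['t'],s['qvel'].round(3),loc(s['eef_pos']))
q=proj(im,P(b[:3],40,0,140),s).astype(int);print(q)
c0=max(q[0]-90,0);r0=max(q[1]-70,0);print(c0,r0)
save('w10c',cv2.resize(im['frame'][r0:r0+150,c0:c0+190],None,fx=4,fy=4,interpolation=cv2.INTER_CUBIC))
for a in [0,-.05,-.1,-.15,-.2,-.25]:
  print(a,[((proj(im,P(b[:3],*bailpt(a,r_,ph,y)),s)-[c0,r0])*4+1.5).round(0) for r_,ph,y in [(77,.7,24),(77,.7,-24),(56,0,68),(56,0,-68)]])
print([((proj(im,P(b[:3],*p),s)-[c0,r0])*4+1.5).round(0) for p in [(75,90,12),(75,-90,12),(-75,90,12),(-75,-90,12),(-42,62,118),(-42,-62,118),(42,62,118)]])
E
```

```text
17.5833 [ 0.002  0.007  0.003  0.001  0.001 -0.001] [-1.88074297e+00  2.79890299e-01  3.17197812e+02]
[259 125]
169 55
0 [array([254., 245.]), array([474., 243.]), array([ 70., 465.]), array([661., 461.])]
-0.05 [array([254., 230.]), array([474., 229.]), array([ 69., 453.]), array([662., 449.])]
-0.1 [array([255., 217.]), array([473., 215.]), array([ 68., 441.]), array([662., 437.])]
-0.15 [array([255., 204.]), array([472., 202.]), array([ 68., 429.]), array([663., 425.])]
-0.2 [array([256., 192.]), array([471., 190.]), array([ 67., 417.]), array([663., 413.])]
-0.25 [array([257., 180.]), array([470., 179.]), array([ 67., 404.]), array([663., 400.])]
[array([ 72., 128.]), array([651., 123.]), array([102., 585.]), array([627., 582.]), array([129., 592.]), array([602., 589.]), array([110., 266.])]
```

View pics/w10c.png

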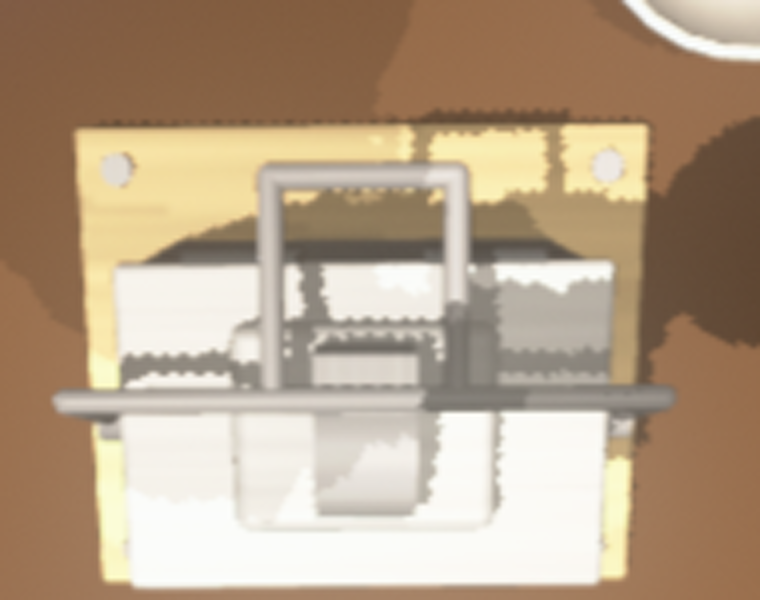

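```bash
python3 -c "
from rig import r,get_state
print(r.hand_in(),get_state()['t'])"
```

```text
the job is handed in; nothing more can be done
the job is handed in; nothing more can be done
```

The lid of the grey tin is shut and the bail is over the saddle crest and fully home. I handed the job in at about 17.6 s. I chose the open grey tin on the plywood board over the blue, green and purple look-alikes.

- **Lid:** I pushed it from behind at its free edge until it closed. The overlay of a shut lid lines up with the camera picture.
- **Bail, first tries:** My first press on the loop missed the bar. On the second the bar resisted (about 29 N), so I lifted off.
- **Bail, closing:** I pushed the end bar from inside the loop, with about 12 N at the last check before it went over the crest. I then pressed it down to its stop, with up to 29.5 N at the fingertips.
- **Last checks:** In the final wrist picture the crossbar (row about 401) and loop end (row about 176) match the bail's home angle of -0.25. The robot was touching nothing. The loose things showed no visible movement in the last scene picture.
- **Disagreement:** An overlay from the wrist camera, taken before the final press, put the bail slightly short of home. The press moved it a little before it met the stop.

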